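# Slide the soap dish between the posts into its bay

### The arm

A 6-joint arm with a two-finger parallel gripper is mounted at the origin on the work surface. World frame = base frame: x ahead of the robot, y to its left, z up, the work surface at z = 0. Lengths are in m, angles in rad, forces in N, time in s.
With the tool pointing down it reaches from about 0.325 to 0.775 m from the base axis. Payload 5.5 kg.
Tool frame: the origin (TCP) lies on the centre line of the jaws, within the pads' length; the fingertips stand bot.tips_ahead ahead of it and the grasp point (between the pads) is the TCP (bot.tips_ahead is the distance from the TCP to the fingertips, in m); y points along the fingers, z is the direction in which the jaws open and shut, and the axes are right-handed (so a half turn about y gives the same grasp; the last joint's range is limited). The gripper opens to 88 mm and grips with 3 to 60 N. Pads are 20 mm wide; open, the fingers measure 115 mm over their backs; the gripper's body (75 mm by 178 mm) begins 61 mm behind the grasp point.
Start: joints at [-1.193, 0.091, 1.231, -0, 1.82, -0.057], TCP at [0.253, -0.544, 0.242] pointing down, gripper open.
Joint ranges: [-2.87, 2.87], [-0.86, 2.18], [0.17, 2.46], [-1.51, 4.65], [0.06, 2.69], [-2.65, 2.65]. Speed limits (rad/s): [2.57, 2.57, 3.01, 3.14, 3.14, 3.14].

### API

Orientations are given as a 3x3 rotation matrix whose columns are the frame's x, y, z axes.
In Python, from station import bot, snapshot, calibration gives the robot as it stands. The module is installed in compiled form; this text tells all that it offers.
- The arm moves only by the tool arm_command, never from a script. Its argument "targets" is a list of rows, each an object of numbers: "x", "y", "z": the shift along the tool's x, y, z in m; "rx", "ry", "rz": the turn, a rotation vector about the tool's x, y, z in rad. In form: [{"x": .., "y": .., "z": .., "rx": .., "ry": .., "rz": ..}, ...]. A call has 1 to 8 rows; each row shifts and turns the commanded pose from where the row before left it, along the tool's axes as they then stand; what a row does not reach is not made up. A row lasts 1/8 s, in which the tool goes at most 62.5 mm and 10.7 degrees, less where a joint would pass 70% of its speed; a pose out of reach is approached as far as the arm can. A call with a gripper value outside its range is refused whole. "jaw" is the closure, from 0 (fully open) to 1 (shut), set as the call begins (left out, the last holds). The fingers move at their own pace and stop on an object; "grip_force" is the grip in N (left out, the last holds). Time passes only in rows, so rows that do not move let the fingers close. It gives the time, the measured TCP pose, the force and the opening at its end, in the units of the state.
- bot.state(): the state, without advancing time (a new reading comes with each control period).
- snapshot(name): name is "scene" or "side" or "wrist"; returns the picture (384x512x3 uint8, red, green, blue); there is no depth.
- calibration(name): a dict with "K" (3x3 intrinsics, pixels), "k1" (the pictures are not rectified: a ray, as slopes to the right and down, at radius r is drawn at 1 + k1 r^2 times it, then the intrinsics apply), "R" (3x3) and "t" (3): a world point X has camera coordinates R X + t. Camera axes: x right, y down, z forward; pixel columns grow to the right and rows downward; lengths in m; the calibration is good to about 2 mm. A picture is of the moment at which its call begins: read the wrist's pose just before it. calibration takes no time and is no camera call; for the wrist camera it gives the pose at the moment of the call.
- bot.close_job(): hands the job in, once; it reports no verdict.
The state is a dict: "time_s": time; "joint_pos": joint angles; "joint_velocities": joint speeds; "joint_efforts": joint torques, N m; "eef_pos": TCP position; "tool_rot": TCP orientation; "force": force on the tool from outside, world axes, zero at the start; "torque": the same for the moment, N m; "gripper_width": finger opening in m.
Only numpy, scipy, OpenCV 4.12 (cv2) and the standard library are available. Lean on these libraries where they do the work, as an engineer would, in place of code of your own. Each camera call takes 0.05 s, during which the arm holds its last target.

### The job

Push the wooden soap dish, one of its narrow ends first, along the counter through the narrow gap between the two short steel posts, until the whole dish is inside the railed bay behind the posts and sits about square in it. Only push it with the fingers: never lift or tip the dish, do not touch the soap lying in it, and leave the other things on the counter where they are.

Things in the scene. Friction and masses are not known exactly. Their poses are not given: they have to be found in the camera images.
- dish: Loose rectangular pale wooden soap dish, open on top, 110 mm long (its x), 90 mm wide (its y), 22 mm high, walls and floor 6 mm thick; a bar of soap lies in it. Mass about 0.3 kg, slides on the counter with ordinary friction. Origin: centre of its underside. x runs along the length; the two ends are alike.
- bay: Fixed steel bay, open to the robot's right. Two posts, 24 mm thick, 44 mm high, stand at y = -62 and +62 mm, x = 0 of its frame: a clear gap of 100 mm. Behind them (+x) a wire rail, 34 mm high, closes both sides (inner faces y = -62, +62 mm) and the back (inner face x = 142 mm). The floor is the counter, no step. Origin: on the counter midway between the posts; +x points through the gap into the bay, z up.
- soap: Bar of orange soap, 75 x 52 mm and 26 mm high, lying loose in the dish on its 6 mm floor, so that its top stands 32 mm over the counter. Origin: centre of its underside. Not to be touched.
- tumbler: Bystander: white ceramic tumbler, radius 34, height 90 mm, behind the bay. Origin: centre of its underside.
- shampoo: Bystander: bottle, radius 28, height 160 mm, behind the bay. Origin: centre of its underside.
- jar: Bystander: small cream jar, radius 27, height 42 mm, beside the bay. Origin: centre of its underside.
- nailbrush: Bystander: nail brush, 85 mm long (its x), 34 mm wide, 28 mm high, on the other side of the bay. Origin: centre of its underside.
- can: Bystander: spray can, radius 24, height 130 mm, off to the right. Origin: centre of its underside.
- lotion: Bystander: pump bottle, radius 30, height 162 mm, off to the right; its spout reaches 39 mm from its axis. Origin: centre of its underside.
- comb: Bystander: black comb, 150 mm long (its x), 30 mm wide, 5 mm thick, lying off to the right. Origin: about the centre of its underside.
There are look-alikes about, which are no part of the job. What is shaped like the dish but purple is not meant.

How it is judged:
On the way:
1. the dish lies between the posts, on the counter (x of dish in the frame of bay between -0.04 and 0.04 m and y of dish in the frame of bay between -0.025 and 0.025 m and height (world z) of dish below 0.005 m).
At the end, for the whole second after the job is handed in: The dish rests flat on the counter wholly in the bay: its centre 64 to 95 mm behind the line through the posts' axes (so its near end is past that line), within 30 mm of the bay's middle, its length within 0.25 rad of the bay's direction; the soap still lies in it (centres within 25 mm) (x of dish in the frame of bay between 0.064 and 0.095 m and y of dish in the frame of bay between -0.03 and 0.03 m and angle between the x axis of dish and the x axis of bay, either way round below 0.25 rad and height (world z) of dish below 0.004 m and angle between dish's own z axis and vertical below 0.06 rad and linear speed of dish below 0.01 m/s and horizontal distance between soap and dish below 0.025 m and linear speed of soap below 0.02 m/s); the robot touches nothing.
It fails at once if the dish is lifted (more than 6 mm) (height (world z) of dish above 0.006 m).
It fails at once if the dish is tipped (more than 0.12 rad) (angle between dish's own z axis and vertical above 0.12 rad).
It fails at once if the fingers touch the soap (contact force between the fingers and soap above 0.5 N).
It fails at once if the soap leaves the dish (horizontal distance between soap and dish above 0.03 m or height (world z) of soap above 0.02 m).
It fails at once if another thing on the counter is pushed away or knocked over (moved more than 20 mm or tilted more than 0.3 rad) (distance of any of tumbler, shampoo, jar, nailbrush, can, lotion, comb from where it was at the start of the episode above 0.02 m or angle between any of tumbler, shampoo, jar, nailbrush, can, lotion, comb's own z axis and vertical above 0.3 rad).
It also fails if it takes over 67 s, if anything falls off the work surface, if the arm or the gripper's body presses on something with over 40 N, if the wrist force passes 120 N, or if a joint passes its speed limit or range.

## Working session

There is one attempt and no reset: what is moved stays moved. The work goes in short steps, Python scripts to look and compute and a tool call to move; the robot and the scene stay as the last step left them, time stands still between calls to the robot, and variables do not carry over. Pictures are saved under pics/ and viewed, and the job is handed in when it is done.

Besides the shell and the picture viewer there is one more tool, called after "Call:" as name(argument=value, ...), one argument or row to a line, values as JSON. arm_command: Moves the arm, as the interface text tells. Its arguments: {"type":"object","properties":{"targets":{"type":"array","items":{"type":"object","properties":{"x":{"type":"number"},"y":{"type":"number"},"z":{"type":"number"},"rx":{"type":"number"},"ry":{"type":"number"},"rz":{"type":"number"}}}},"jaw":{"type":"number"},"grip_force":{"type":"number"}},"required":["targets"]}

```bash
mkdir -p pics
python3 - <<'E'
from station import bot, snapshot, calibration
import cv2,numpy as np
s=bot.state();print(s, bot.tips_ahead)
for n in ["scene","side","wrist"]:
    c=calibration(n);print(n,c)
    im=snapshot(n);cv2.imwrite(f"pics/{n}0.png",cv2.cvtColor(im,cv2.COLOR_RGB2BGR))
E
```

```text
{'time_s': 0.0, 'joint_pos': array([-1.19269109e+00,  9.18566731e-02,  1.23186663e+00, -3.20852591e-05,
        1.81977433e+00, -5.67090110e-02]), 'joint_velocities': array([-5.23678460e-04,  2.42742701e-04, -9.80949396e-04,  2.00348768e-05,
       -5.75036295e-04, -1.52495235e-04]), 'joint_efforts': array([-9.14155066e-05, -4.46458840e+01, -4.06442678e+01,  6.96170563e-02,
        2.94971187e-02, -1.53071846e-04]), 'eef_pos': array([ 0.25263708, -0.54394414,  0.24051902]), 'tool_rot': array([[-9.06951650e-01, -7.32140716e-04,  4.21234102e-01],
       [-4.21234731e-01,  1.75893991e-03, -9.06949948e-01],
       [-7.69104896e-05, -9.99998185e-01, -1.90367655e-03]]), 'force': array([-0.19629228,  1.18851987,  0.67144148]), 'torque': array([-0.02494107, -0.01717609,  0.01781572]), 'gripper_width': 0.08779234073323817} 0.019
scene {'K': array([[410.43718532,   0.        , 248.22786619],
       [  0.        , 410.43718532, 195.86930815],
       [  0.        ,   0.        ,   1.        ]]), 'k1': -0.04319264414951097, 'R': array([[ 0.40509154,  0.91414711, -0.01535914],
       [ 0.69266471,
[... 263 characters left out ...]
 ,   0.        ,   1.        ]]), 'k1': -0.08695740116437413, 'R': array([[ 0.91153863,  0.41094816,  0.01479666],
       [ 0.25548409, -0.53776914, -0.8034502 ],
       [-0.3222192 ,  0.7361562 , -0.59518806]]), 't': array([-0.46836145, -0.12779316,  1.59102108])}
wrist {'K': array([[266.84060766,   0.        , 257.94392903],
       [  0.        , 266.84060766, 191.93556897],
       [  0.        ,   0.        ,   1.        ]]), 'k1': -0.05460028365004712, 'R': array([[ 4.22053563e-01, -9.06570888e-01, -1.19654934e-04],
       [-8.67556781e-01, -4.03928863e-01,  2.90149455e-01],
       [-2.63089381e-01, -1.22354804e-01, -9.56981337e-01]]), 't': array([-0.60058253, -0.03561704,  0.39089057])}
```

View pics/scene0.png

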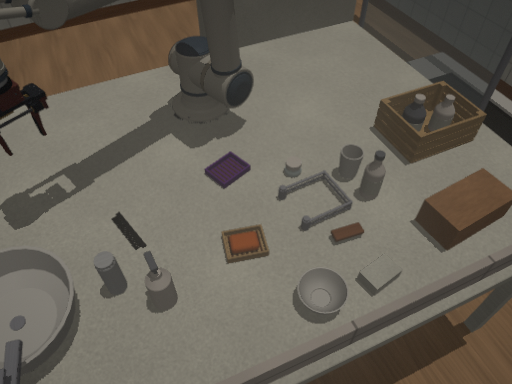

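View pics/side0.png

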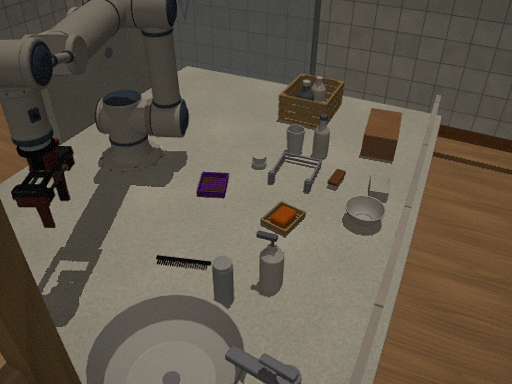

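View pics/wrist0.png

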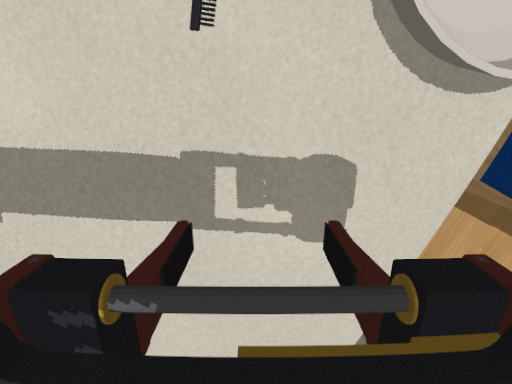

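The scene view has the dish at about (245,243), the bay at (315,198) and the purple decoy at (228,169). In the side view the dish is at (284,218) and the bay at (297,172). Next I'll zoom in to measure them.

```bash
cat > h.py <<'E'
import numpy as np,cv2
from station import bot,snapshot,calibration
def ray(c,uv):
    K=c['K'];d=np.array([c['k1'],0,0,0,0.])
    p=cv2.undistortPoints(np.array([[uv]],float),K,d)[0,0]
    # exact: distorted = p*(1+k1 r^2) as OpenCV
    v=c['R'].T@np.array([p[0],p[1],1]);o=-c['R'].T@c['t'];return o,v
def onz(c,uv,z):
    o,v=ray(c,uv);return (o+v*(z-o[2])/v[2])
def proj(c,X):
    X=np.atleast_2d(X);r,_=cv2.Rodrigues(c['R']);
    return cv2.projectPoints(X.astype(float),r,c['t'],c['K'],np.array([c['k1'],0,0,0,0.]))[0][:,0]
E
python3 - <<'E'
import cv2
a=cv2.imread('pics/scene0.png');b=cv2.imread('pics/side0.png')
cv2.imwrite('pics/sc_z.png',cv2.resize(a[140:275,210:370],None,fx=5,fy=4.4,interpolation=cv2.INTER_CUBIC) if 0 else cv2.resize(a[145:265,215:365],(750,600),interpolation=cv2.INTER_CUBIC))
cv2.imwrite('pics/si_z.png',cv2.resize(b[135:245,240:360],(654,600),interpolation=cv2.INTER_CUBIC))
E
```

```text
(no output)
```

View pics/sc_z.png

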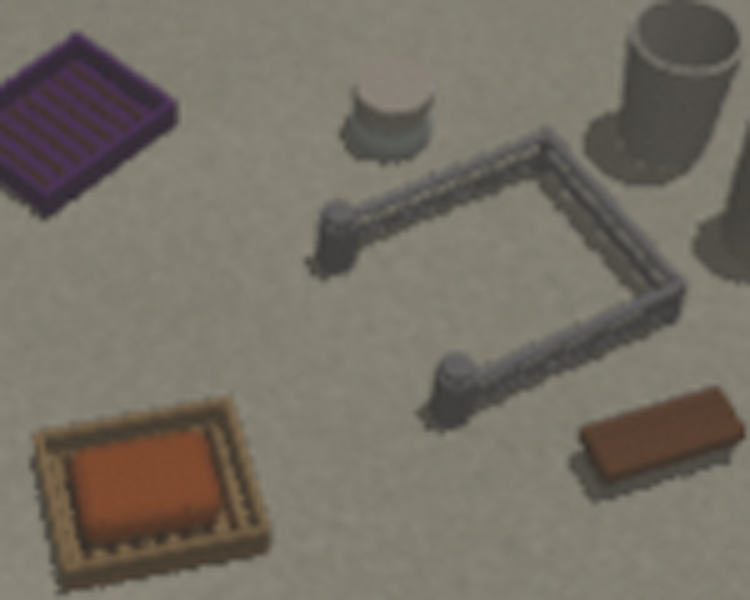

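View pics/si_z.png

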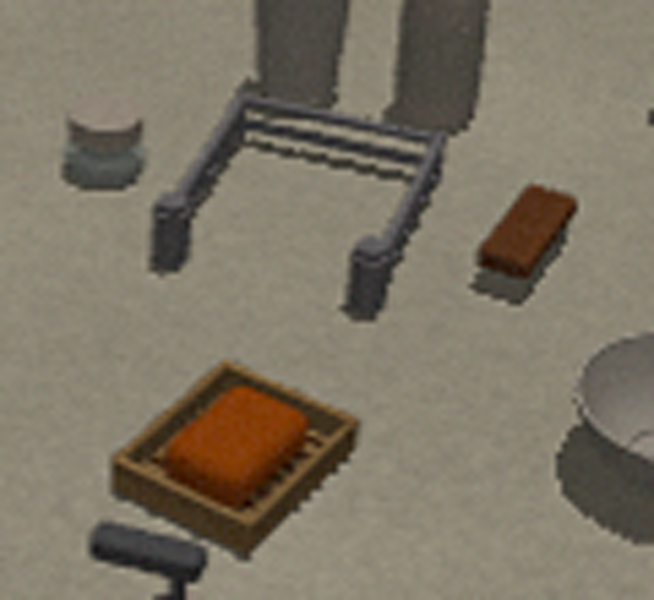

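Run:
```python
from h import *
S=calibration('scene');D=calibration('side')
sc=lambda u,v:((u+.5)/5+215-.5,(v+.5)/5+145-.5); si=lambda u,v:((u+.5)/5.45+240-.5,(v+.5)/5.4545+135-.5)
for n,c,f,dish,posts,jar,nb in [("scene",S,sc,[(36,433),(235,400),(270,535),(60,572)],[(338,210),(456,364)],(395,92),[(580,430),(720,390),(743,430),(607,477)]),
      ("side",D,si,[(113,460),(228,362),(357,422),(245,540)],[(172,200),(372,245)],(105,115),[(482,250),(535,187),(575,203),(520,275)])]:
    P=np.array([onz(c,f(*p),.022)[:2] for p in dish]);print(n,"dish",P.round(4).tolist(),"c",P.mean(0).round(4))
    e=np.diff(np.vstack([P,P[:1]]),axis=0);print(np.linalg.norm(e,axis=1).round(4),np.arctan2(e[:,1],e[:,0]).round(3))
    Q=np.array([onz(c,f(*p),.044)[:2] for p in posts]);d=Q[1]-Q[0];print("posts",Q.round(4).tolist(),Q.mean(0).round(4),np.linalg.norm(d).round(4),"bay ang",np.arctan2(d[0],-d[1]).round(3), np.arctan2(-d[0],d[1]).round(3))
    print("jar",onz(c,f(*jar),.042)[:2].round(3),"nb",np.mean([onz(c,f(*p),.028)[:2] for p in nb],0).round(3))
for n,p in [("can",(220,264)),("lotionbody",(271,258))]: print(n,onz(D,p,.13)[:2].round(3))
for n,p in [("can",(106,259))]: print(n,onz(S,p,.13)[:2].round(3))
for n,p in [("lotion top",(151,262)),('comb a',(115,215)),('comb b',(143,247)),("bowl",(321,293)),("tumbler",(351,152))]: print(n,onz(S,p,{'l':.16,'c':.005,'b':.04,'t':.09}[n[0]])[:2].round(3))
```

```text
scene dish [[0.5798, -0.147], [0.6042, -0.0411], [0.6894, -0.0612], [0.6653, -0.1676]] c [ 0.6347 -0.1042]
[0.1087 0.0875 0.1092 0.0879] [ 1.345 -0.231 -1.794  2.905]
posts [[0.522, 0.0619], [0.6463, 0.0692]] [0.5841 0.0655] 0.1245 bay ang 1.629 -1.512
jar [0.45  0.137] nb [0.721 0.154]
side dish [[0.579, -0.149], [0.6025, -0.0439], [0.6863, -0.0631], [0.6664, -0.178]] c [ 0.6335 -0.1085]
[0.1077 0.086  0.1165 0.092 ] [ 1.352 -0.225 -1.742  2.822]
posts [[0.5223, 0.0616], [0.6466, 0.069]] [0.5845 0.0653] 0.1246 bay ang 1.63 -1.511
jar [0.445 0.134] nb [0.72  0.149]
can [ 0.613 -0.447]
lotionbody [ 0.709 -0.381]
can [ 0.618 -0.435]
lotion top [ 0.687 -0.343]
comb a [ 0.39  -0.399]
comb b [ 0.529 -0.354]
bowl [ 0.853 -0.005]
tumbler [0.521 0.284]
```

Both views agree. The dish centre is at about (0.634, -0.105) with heading 1.35, and the bay origin is at (0.584, 0.065) with heading 1.63. In the bay frame the dish is at x -0.173, y -0.040, turned -0.28.

First I'll push its far long side towards bay +y with the jaw line parallel to the bay, so the dish squares up and centres. Then I'll push its near end through the gap.

Call:
arm_command(
  targets=[
    {"ry": 0.126},
    {"ry": 0.126},
    {"ry": 0.126},
    {"x": -0.038,"z": -0.032},
    {"x": -0.038,"z": -0.032},
    {"x": -0.038,"z": -0.032},
    {"x": -0.038,"z": -0.032},
    {"x": -0.038,"z": -0.032},
  ],
  jaw=0.2,
)

```text
invalid input at $.targets[0]: expected keys x, y, z, rx, ry, rz
```

Call:
arm_command(
  targets=[
    {"x": -0.038,"z": -0.032},
    {"x": -0.038,"z": -0.032},
    {"x": -0.038,"z": -0.032},
    {"x": -0.038,"z": -0.032},
    {"x": -0.038,"z": -0.032},
    {"x": -0.038,"z": -0.032},
    {"x": -0.038,"z": -0.032},
    {},
  ],
)

```text
invalid input at $.targets[0]: expected keys x, y, z, rx, ry, rz
```

Call:
arm_command(
  targets=[
    {"x": 0,"y": 0,"z": 0,"rx": 0,"ry": 0.126,"rz": 0},
    {"x": 0,"y": 0,"z": 0,"rx": 0,"ry": 0.126,"rz": 0},
    {"x": 0,"y": 0,"z": 0,"rx": 0,"ry": 0.126,"rz": 0},
    {"x": -0.038,"y": 0,"z": -0.032,"rx": 0,"ry": 0,"rz": 0},
    {"x": -0.038,"y": 0,"z": -0.032,"rx": 0,"ry": 0,"rz": 0},
    {"x": -0.038,"y": 0,"z": -0.032,"rx": 0,"ry": 0,"rz": 0},
    {"x": -0.038,"y": 0,"z": -0.032,"rx": 0,"ry": 0,"rz": 0},
    {"x": -0.038,"y": 0,"z": -0.032,"rx": 0,"ry": 0,"rz": 0},
  ],
  jaw=0.2,
)

```text
time_s: 1.15
eef_pos: [0.4343, -0.3724, 0.2413]
tool_rot: [[-0.998, -0.0, 0.057], [-0.057, 0.0, -0.998], [0.0, -1.0, -0.0]]
force: [-0.4, 0.3, -0.6]
gripper_width: 0.0705
```

Call:
arm_command(
  targets=[
    {"x": -0.038,"y": 0,"z": -0.032,"rx": 0,"ry": 0,"rz": 0},
    {"x": -0.038,"y": 0,"z": -0.032,"rx": 0,"ry": 0,"rz": 0},
    {"x": -0.038,"y": 0,"z": -0.032,"rx": 0,"ry": 0,"rz": 0},
    {"x": -0.038,"y": 0,"z": -0.032,"rx": 0,"ry": 0,"rz": 0},
    {"x": -0.038,"y": 0,"z": -0.032,"rx": 0,"ry": 0,"rz": 0},
    {"x": -0.038,"y": 0,"z": -0.032,"rx": 0,"ry": 0,"rz": 0},
    {"x": -0.038,"y": 0,"z": -0.032,"rx": 0,"ry": 0,"rz": 0},
    {"x": 0,"y": 0,"z": 0,"rx": 0,"ry": 0,"rz": 0},
  ],
)

```text
time_s: 2.15
eef_pos: [0.6877, -0.1318, 0.2391]
tool_rot: [[-0.998, -0.003, 0.061], [-0.061, 0.001, -0.998], [0.003, -1.0, -0.002]]
force: [0.0, -1.2, 0.6]
gripper_width: 0.0704
```

Call:
arm_command(
  targets=[
    {"x": -0.02,"y": 0,"z": -0.015,"rx": 0,"ry": 0,"rz": 0},
    {"x": -0.018,"y": 0,"z": -0.015,"rx": 0,"ry": 0,"rz": 0},
    {"x": 0,"y": 0.04,"z": 0,"rx": 0,"ry": 0,"rz": 0},
    {"x": 0,"y": 0.04,"z": 0,"rx": 0,"ry": 0,"rz": 0},
    {"x": 0,"y": 0,"z": 0,"rx": 0,"ry": 0,"rz": 0},
    {"x": 0,"y": 0,"z": 0,"rx": 0,"ry": 0,"rz": 0},
  ],
)

```text
time_s: 2.9
eef_pos: [0.7225, -0.1036, 0.1637]
tool_rot: [[-0.998, 0.002, 0.056], [-0.056, -0.001, -0.998], [-0.002, -1.0, 0.001]]
force: [-0.3, 0.1, 0.9]
gripper_width: 0.0705
```

Call:
arm_command(
  targets=[
    {"x": -0.004,"y": 0.03,"z": -0.003,"rx": 0,"ry": 0,"rz": 0},
    {"x": 0,"y": 0.03,"z": 0,"rx": 0,"ry": 0,"rz": 0},
    {"x": 0,"y": 0.03,"z": 0,"rx": 0,"ry": 0,"rz": 0},
    {"x": 0,"y": 0.02,"z": 0,"rx": 0,"ry": 0,"rz": 0},
    {"x": 0,"y": 0.012,"z": 0,"rx": 0,"ry": 0,"rz": 0},
    {"x": 0,"y": 0.008,"z": 0,"rx": 0,"ry": 0,"rz": 0},
    {"x": 0,"y": 0,"z": 0,"rx": 0,"ry": 0,"rz": 0},
  ],
)

```text
time_s: 3.78
eef_pos: [0.7264, -0.0996, 0.0318]
tool_rot: [[-0.998, 0.0, 0.057], [-0.057, -0.0, -0.998], [-0.0, -1.0, 0.0]]
force: [0.4, 0.4, 0.3]
gripper_width: 0.07
```

Run:
```python
from h import *
print(bot.state()['eef_pos'])
a=snapshot('side')[:,:,::-1];b=snapshot('scene')[:,:,::-1]
z=lambda i:cv2.resize(i,(400,600),interpolation=cv2.INTER_CUBIC)
cv2.imwrite('pics/m1.png',np.hstack([z(a[120:270,230:330]),z(b[140:290,200:300])]))
```

```text
[ 0.7263562  -0.09964513  0.03184595]
```

View pics/m1.png

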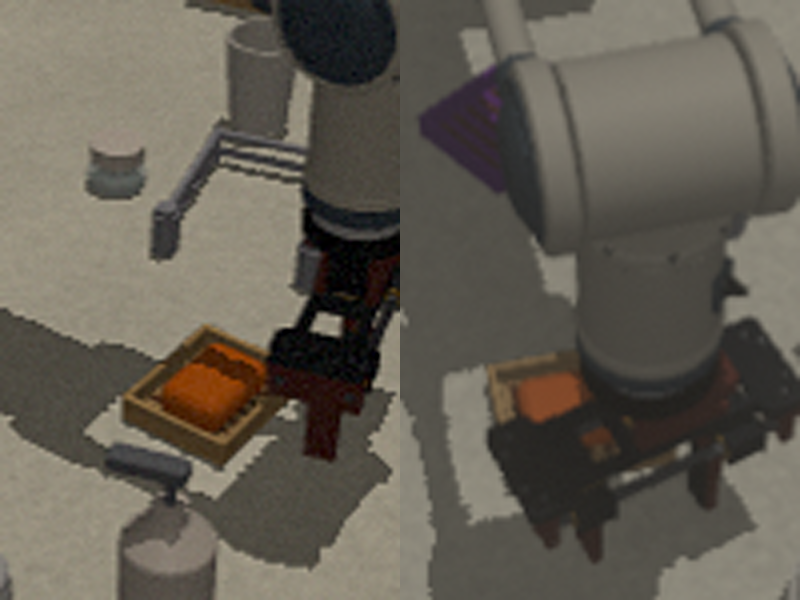

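Both fingers stand on the far side of the dish, clear of it: side view at about (310,225), with the dish at (282,218). I'll lower 5 mm and push towards bay +y.

Call:
arm_command(
  targets=[
    {"x": 0.01,"y": 0.005,"z": 0,"rx": 0,"ry": 0,"rz": 0},
    {"x": 0.01,"y": 0,"z": 0,"rx": 0,"ry": 0,"rz": 0},
    {"x": 0.008,"y": 0,"z": 0,"rx": 0,"ry": 0,"rz": 0},
    {"x": 0.008,"y": 0,"z": 0,"rx": 0,"ry": 0,"rz": 0},
    {"x": 0.008,"y": 0,"z": 0,"rx": 0,"ry": 0,"rz": 0},
    {"x": 0.008,"y": 0,"z": 0,"rx": 0,"ry": 0,"rz": 0},
    {"x": 0.007,"y": 0,"z": 0,"rx": 0,"ry": 0,"rz": 0},
    {"x": 0.006,"y": 0,"z": 0,"rx": 0,"ry": 0,"rz": 0},
  ],
)

```text
time_s: 4.88
eef_pos: [0.6613, -0.1035, 0.0271]
tool_rot: [[-0.998, 0.001, 0.057], [-0.057, -0.001, -0.998], [-0.001, -1.0, 0.001]]
force: [3.7, -0.2, 0.7]
gripper_width: 0.0703
```

Call:
arm_command(
  targets=[
    {"x": 0.004,"y": 0,"z": 0,"rx": 0,"ry": 0,"rz": 0},
    {"x": 0,"y": 0,"z": 0,"rx": 0,"ry": 0,"rz": 0},
  ],
)

```text
time_s: 5.12
eef_pos: [0.657, -0.1038, 0.0267]
tool_rot: [[-0.998, -0.0, 0.057], [-0.057, -0.0, -0.998], [0.0, -1.0, 0.0]]
force: [1.5, 0.5, 0.4]
gripper_width: 0.0701
```

Run:
```python
from h import *
print(bot.state()['eef_pos'])
a=snapshot('side')[:,:,::-1];b=snapshot('scene')[:,:,::-1]
z=lambda i:cv2.resize(i,(400,600),interpolation=cv2.INTER_CUBIC)
cv2.imwrite('pics/m2.png',np.hstack([z(a[120:270,230:330]),z(b[140:290,200:300])]))
```

```text
[ 0.65701257 -0.10383455  0.0267481 ]
```

View pics/m2.png

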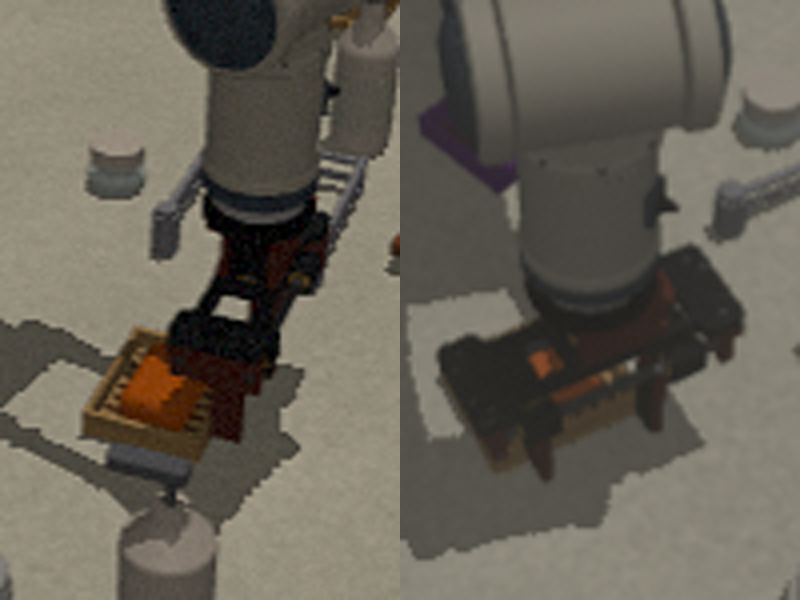

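The dish is flush along both fingers in both views. I'll push 6 mm more, then back off, raise and turn for the end push.

Call:
arm_command(
  targets=[
    {"x": 0.004,"y": 0,"z": 0,"rx": 0,"ry": 0,"rz": 0},
    {"x": 0.002,"y": 0,"z": 0,"rx": 0,"ry": 0,"rz": 0},
    {"x": 0,"y": 0,"z": 0,"rx": 0,"ry": 0,"rz": 0},
    {"x": -0.01,"y": 0,"z": 0,"rx": 0,"ry": 0,"rz": 0},
    {"x": -0.03,"y": 0,"z": 0,"rx": 0,"ry": 0,"rz": 0},
    {"x": 0,"y": -0.05,"z": 0,"rx": 0,"ry": 0,"rz": 0},
    {"x": 0,"y": -0.05,"z": 0,"rx": 0,"ry": 0,"rz": 0},
    {"x": 0,"y": -0.05,"z": 0,"rx": 0,"ry": 0,"rz": 0},
  ],
)

```text
time_s: 6.22
eef_pos: [0.6913, -0.1014, 0.1774]
tool_rot: [[-0.998, -0.002, 0.057], [-0.057, 0.0, -0.998], [0.002, -1.0, -0.0]]
force: [0.7, -0.5, 0.5]
gripper_width: 0.0703
```

Call:
arm_command(
  targets=[
    {"x": 0,"y": -0.03,"z": 0.05,"rx": 0,"ry": 0,"rz": 0},
    {"x": 0,"y": 0,"z": 0.05,"rx": 0,"ry": -0.17,"rz": 0},
    {"x": 0,"y": 0,"z": 0,"rx": 0,"ry": -0.175,"rz": 0},
    {"x": 0,"y": 0,"z": 0,"rx": 0,"ry": -0.175,"rz": 0},
    {"x": 0,"y": 0,"z": 0,"rx": 0,"ry": -0.175,"rz": 0},
    {"x": 0,"y": 0,"z": 0,"rx": 0,"ry": -0.175,"rz": 0},
    {"x": 0,"y": 0,"z": 0,"rx": 0,"ry": -0.175,"rz": 0},
    {"x": 0,"y": 0,"z": 0,"rx": 0,"ry": -0.175,"rz": 0},
  ],
  jaw=0.4,
)

```text
time_s: 7.22
eef_pos: [0.6971, -0.2014, 0.2059]
tool_rot: [[-0.284, -0.002, 0.959], [-0.959, 0.0, -0.284], [0.0, -1.0, -0.002]]
force: [0.3, 0.8, 0.4]
gripper_width: 0.0529
```

Call:
arm_command(
  targets=[
    {"x": 0,"y": 0,"z": 0,"rx": 0,"ry": -0.175,"rz": 0},
    {"x": 0,"y": 0,"z": 0,"rx": 0,"ry": -0.175,"rz": 0},
    {"x": 0,"y": 0,"z": 0,"rx": 0,"ry": 0,"rz": 0},
  ],
)

```text
time_s: 7.6
eef_pos: [0.6971, -0.2014, 0.206]
tool_rot: [[0.054, -0.001, 0.999], [-0.999, 0.0, 0.054], [-0.0, -1.0, -0.001]]
force: [0.4, 0.2, 1.3]
gripper_width: 0.053
```

Run:
```python
from h import *
print(bot.state()['eef_pos'])
for n in ['side','scene','wrist']: cv2.imwrite(f'pics/{n}3.png',snapshot(n)[:,:,::-1])
a=cv2.imread('pics/side3.png');b=cv2.imread('pics/scene3.png')
z=lambda i:cv2.resize(i,(400,600),interpolation=cv2.INTER_CUBIC)
cv2.imwrite('pics/m3.png',np.hstack([z(a[120:270,230:330]),z(b[140:290,200:300])]))
```

```text
[ 0.69708417 -0.20136104  0.20595176]
```

View pics/m3.png

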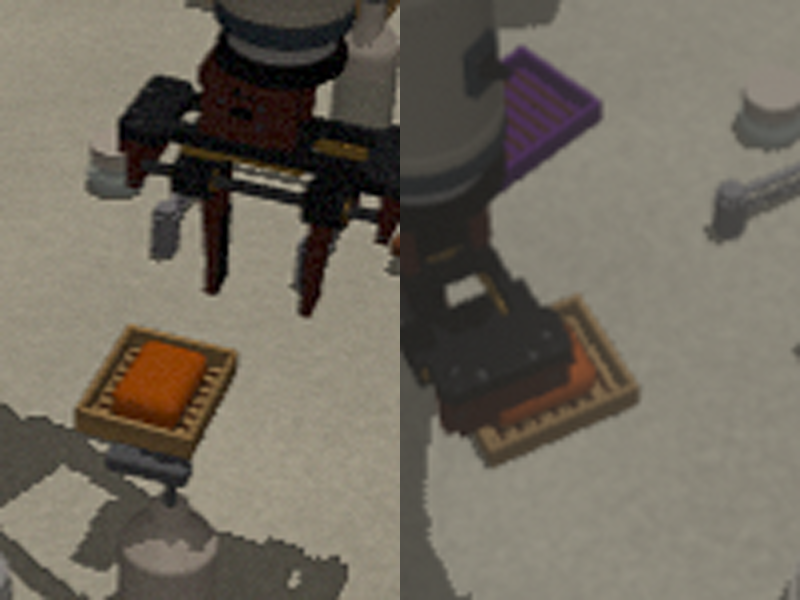

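View pics/wrist3.png

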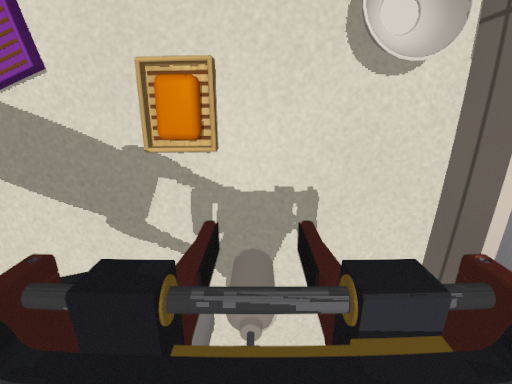

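```bash
cat >> h.py <<'E'
O=np.array([.5843,.0654]);A=1.629;U=np.array([np.cos(A),np.sin(A)]);V=np.array([-U[1],U[0]])
def bay(p): p=np.asarray(p)[...,:2]-O; return np.stack([p@U,p@V],-1)
def rep(c,uvs,z=.022):
    P=np.array([onz(c,p,z)[:2] for p in uvs]);B=bay(P);e=np.diff(np.vstack([B,B[:1]]),axis=0)
    print("bay corners",(B*1e3).round(1).tolist(),"c",(B.mean(0)*1e3).round(1),"len",(np.linalg.norm(e,axis=1)*1e3).round(1),"ang",np.arctan2(e[:,1],e[:,0]).round(3),"world",P.mean(0).round(4))
E
python3 - <<'E'
from h import *
D=calibration('side');W=calibration('wrist')
si=lambda u,v:((u+.5)/4+230-.5,(v+.5)/4+120-.5)
rep(D,[si(*p) for p in [(77,408),(130,327),(237,352),(188,433)]])
rep(W,[(136,58),(213,56),(217,151),(145,152)])
print(-W['R'].T@W['t'], bay(bot.state()['eef_pos']))
E
python3 -c "
import cv2
a=cv2.imread('pics/wrist3.png')[40:170,120:230];cv2.imwrite('pics/w3z.png',cv2.resize(a,(508,600),interpolation=cv2.INTER_CUBIC))"
```

```text
bay corners [[-237.3, 44.0], [-134.3, 42.3], [-132.7, -43.1], [-233.2, -39.2]] c [-184.4    1. ] len [103.1  85.4 100.5  83.4] ang [-0.017 -1.552  3.103  1.621] world [ 0.594  -0.1187]
bay corners [[-133.1, 41.2], [-132.9, -47.3], [-240.6, -47.1], [-241.0, 42.9]] c [-186.9   -2.6] len [ 88.5 107.7  90.  107.9] ang [-1.569  3.14   1.575 -0.015] world [ 0.5977 -0.121 ]
[ 0.69347438 -0.12231929  0.35000543] [-0.27291976 -0.09704615]
```

View pics/w3z.png

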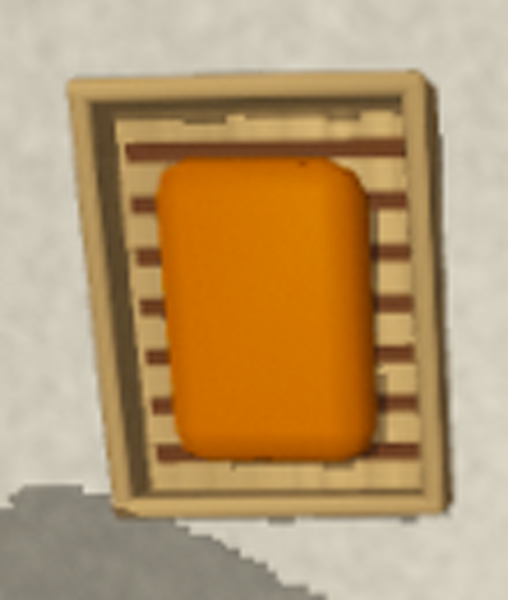

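The dish is now at bay (-186, -1.5) mm with angle about 0. The wrist picture shows it square, with corners at (136,58), (213,56), (217,151) and (145,152). Next I'll move behind its near end and go down.

Call:
arm_command(
  targets=[
    {"x": 0,"y": 0,"z": -0.03,"rx": 0,"ry": 0,"rz": 0},
    {"x": 0,"y": 0,"z": -0.03,"rx": 0,"ry": 0,"rz": 0},
    {"x": 0.003,"y": 0,"z": -0.0355,"rx": 0,"ry": 0,"rz": 0},
    {"x": 0,"y": 0.04,"z": 0,"rx": 0,"ry": 0,"rz": 0},
    {"x": 0,"y": 0.04,"z": 0,"rx": 0,"ry": 0,"rz": 0},
    {"x": 0,"y": 0.04,"z": 0,"rx": 0,"ry": 0,"rz": 0},
    {"x": 0,"y": 0.03,"z": 0,"rx": 0,"ry": 0,"rz": 0},
    {"x": 0,"y": 0,"z": 0,"rx": 0,"ry": 0,"rz": 0},
  ],
)

```text
time_s: 8.75
eef_pos: [0.6, -0.209, 0.0533]
tool_rot: [[0.054, -0.006, 0.999], [-0.999, 0.002, 0.054], [-0.003, -1.0, -0.006]]
force: [-0.0, -0.0, 0.1]
gripper_width: 0.0525
```

Run:
```python
from h import *
print(bot.state()['eef_pos'],bay(bot.state()['eef_pos']))
for n in ['side','wrist']: cv2.imwrite(f'pics/{n}4.png',snapshot(n)[:,:,::-1])
a=cv2.imread('pics/side4.png')
cv2.imwrite('pics/m4.png',cv2.resize(a[120:270,200:350],(600,600),interpolation=cv2.INTER_CUBIC))
```

```text
[ 0.5999936  -0.209012    0.05331915] [-0.27486023  0.00029575]
```

View pics/m4.png

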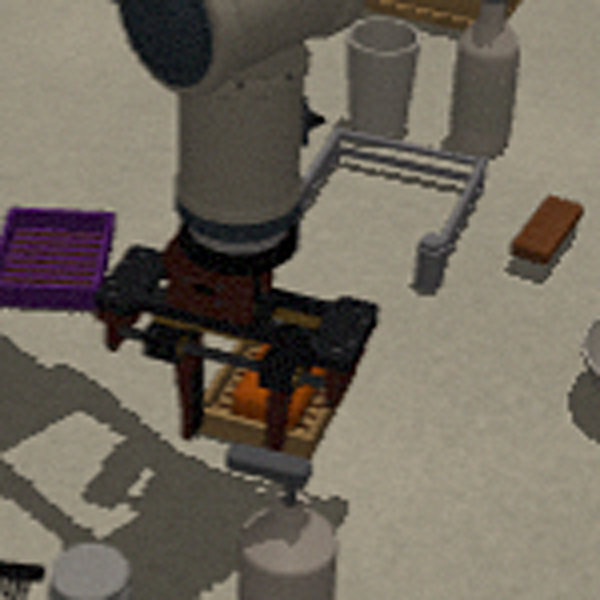

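View pics/wrist4.png

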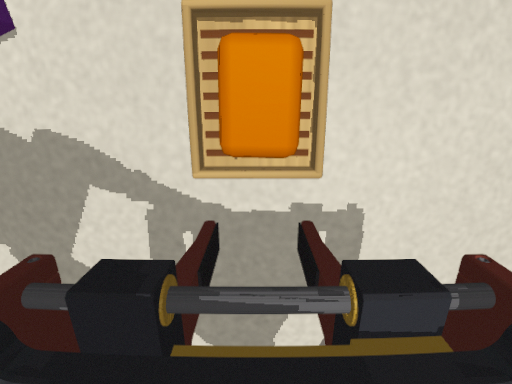

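The fingers straddle the end centre: the dish is at columns 192–322 and the camera axis at 258. I'll lower and push to just before the posts.

Call:
arm_command(
  targets=[
    {"x": 0,"y": 0.014,"z": 0,"rx": 0,"ry": -0.004,"rz": 0},
    {"x": 0,"y": 0.012,"z": 0,"rx": 0,"ry": 0,"rz": 0},
    {"x": -0.01,"y": 0,"z": 0,"rx": 0,"ry": 0,"rz": 0},
    {"x": -0.008,"y": 0,"z": 0,"rx": 0,"ry": 0,"rz": 0},
    {"x": -0.007,"y": 0,"z": 0,"rx": 0,"ry": 0,"rz": 0},
    {"x": -0.007,"y": 0,"z": 0,"rx": 0,"ry": 0,"rz": 0},
    {"x": -0.008,"y": 0,"z": 0,"rx": 0,"ry": 0,"rz": 0},
    {"x": -0.01,"y": 0,"z": 0,"rx": 0,"ry": 0,"rz": 0},
  ],
)

```text
time_s: 9.85
eef_pos: [0.5991, -0.1599, 0.0312]
tool_rot: [[0.059, 0.001, 0.998], [-0.998, -0.001, 0.059], [0.001, -1.0, 0.001]]
force: [-0.2, -3.8, 1.4]
gripper_width: 0.0526
```

Call:
arm_command(
  targets=[
    {"x": -0.01,"y": 0,"z": 0,"rx": 0,"ry": 0,"rz": 0},
    {"x": -0.012,"y": 0,"z": 0,"rx": 0,"ry": 0,"rz": 0},
    {"x": -0.012,"y": 0,"z": 0,"rx": 0,"ry": 0,"rz": 0},
    {"x": -0.012,"y": 0,"z": 0,"rx": 0,"ry": 0,"rz": 0},
    {"x": -0.012,"y": 0,"z": 0,"rx": 0,"ry": 0,"rz": 0},
    {"x": -0.01,"y": 0,"z": 0,"rx": 0,"ry": 0,"rz": 0},
    {"x": -0.006,"y": 0,"z": 0,"rx": 0,"ry": 0,"rz": 0},
    {"x": 0,"y": 0,"z": 0,"rx": 0,"ry": 0,"rz": 0},
  ],
)

```text
time_s: 10.85
eef_pos: [0.594, -0.0847, 0.03]
tool_rot: [[0.061, -0.001, 0.998], [-0.998, 0.002, 0.061], [-0.002, -1.0, -0.001]]
force: [0.3, 0.5, -0.6]
gripper_width: 0.0531
```

Run:
```python
from h import *
print(bot.state()['eef_pos'],bay(bot.state()['eef_pos']))
W=calibration('wrist');print(repr(W))
for n in ['side','wrist']: cv2.imwrite(f'pics/{n}5.png',snapshot(n)[:,:,::-1])
a=cv2.imread('pics/side5.png')
cv2.imwrite('pics/m5.png',cv2.resize(a[120:270,200:350],(600,600),interpolation=cv2.INTER_CUBIC))
```

```text
[ 0.59395145 -0.08466819  0.02996156] [-0.15037551 -0.00090552]
{'K': array([[266.84060766,   0.        , 257.94392903],
       [  0.        , 266.84060766, 191.93556897],
       [  0.        ,   0.        ,   1.        ]]), 'k1': -0.05460028365004712, 'R': array([[ 0.99809152,  0.06173103, -0.00161169],
       [ 0.05955933, -0.95542952,  0.28914896],
       [ 0.0163096 , -0.28869312, -0.95728276]]), 't': array([-0.58805838, -0.09099774,  0.15508631])}
```

View pics/m5.png

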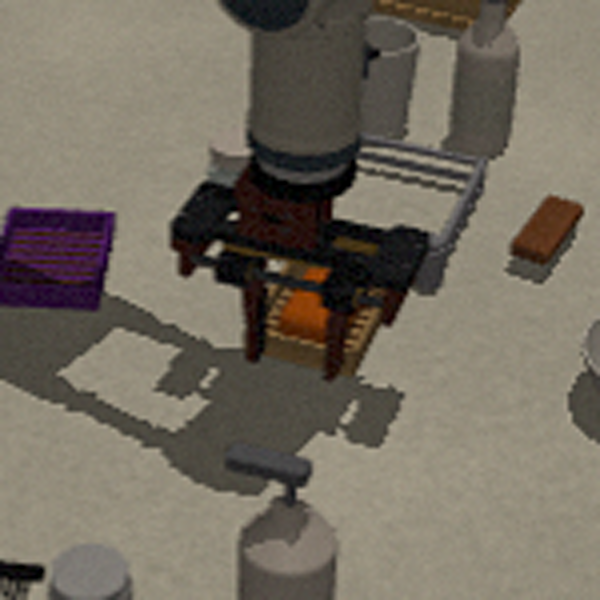

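View pics/wrist5.png

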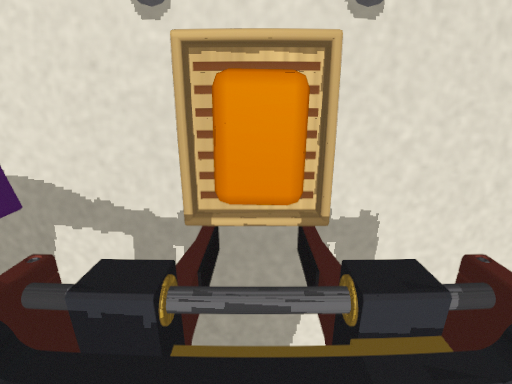

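Both posts are in view at columns 152 and 366, middle 259. The dish middle is at column 257, so it is centred and square. I'll push on through.

Call:
arm_command(
  targets=[
    {"x": -0.006,"y": 0,"z": 0,"rx": 0,"ry": 0,"rz": 0},
    {"x": -0.01,"y": 0,"z": 0,"rx": 0,"ry": 0,"rz": 0},
    {"x": -0.01,"y": 0,"z": 0,"rx": 0,"ry": 0,"rz": 0},
    {"x": -0.01,"y": 0,"z": 0,"rx": 0,"ry": 0,"rz": 0},
    {"x": -0.01,"y": 0,"z": 0,"rx": 0,"ry": 0,"rz": 0},
    {"x": -0.008,"y": 0,"z": 0,"rx": 0,"ry": 0,"rz": 0},
    {"x": -0.006,"y": 0,"z": 0,"rx": 0,"ry": 0,"rz": 0},
    {"x": 0,"y": 0,"z": 0,"rx": 0,"ry": 0,"rz": 0},
  ],
)

```text
time_s: 11.95
eef_pos: [0.5909, -0.0253, 0.0309]
tool_rot: [[0.061, 0.0, 0.998], [-0.998, 0.001, 0.061], [-0.001, -1.0, 0.0]]
force: [0.3, 0.2, 1.6]
gripper_width: 0.0524
```

Run:
```python
from h import *
print(bot.state()['eef_pos'],bay(bot.state()['eef_pos']))
cv2.imwrite('pics/wrist6.png',snapshot('wrist')[:,:,::-1])
```

```text
[ 0.5908891 -0.0252889  0.0308686] [-0.09091862 -0.0013025 ]
```

View pics/wrist6.png

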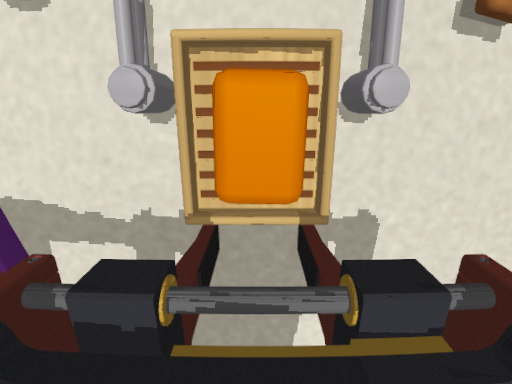

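The dish's front is between the posts, which are at columns 131 and 387, with even clearance. The final 104 mm follows.

Call:
arm_command(
  targets=[
    {"x": -0.006,"y": 0.001,"z": 0,"rx": 0,"ry": 0,"rz": 0},
    {"x": -0.008,"y": 0.001,"z": 0,"rx": 0,"ry": 0,"rz": 0},
    {"x": -0.01,"y": 0,"z": 0,"rx": 0,"ry": 0,"rz": 0},
    {"x": -0.01,"y": 0,"z": 0,"rx": 0,"ry": 0,"rz": 0},
    {"x": -0.01,"y": 0,"z": 0,"rx": 0,"ry": 0,"rz": 0},
    {"x": -0.01,"y": 0,"z": 0,"rx": 0,"ry": 0,"rz": 0},
    {"x": -0.01,"y": 0,"z": 0,"rx": 0,"ry": 0,"rz": 0},
    {"x": -0.008,"y": 0,"z": 0,"rx": 0,"ry": 0,"rz": 0},
  ],
)

```text
time_s: 13.0
eef_pos: [0.5864, 0.0465, 0.0286]
tool_rot: [[0.06, -0.0, 0.998], [-0.998, -0.0, 0.06], [0.0, -1.0, -0.0]]
force: [0.8, -5.0, 2.8]
gripper_width: 0.0526
```

Call:
arm_command(
  targets=[
    {"x": -0.008,"y": 0,"z": 0,"rx": 0,"ry": 0,"rz": 0},
    {"x": -0.008,"y": 0,"z": 0,"rx": 0,"ry": 0,"rz": 0},
    {"x": -0.006,"y": 0,"z": 0,"rx": 0,"ry": 0,"rz": 0},
    {"x": -0.004,"y": 0,"z": 0,"rx": 0,"ry": 0,"rz": 0},
    {"x": 0,"y": 0,"z": 0,"rx": 0,"ry": 0,"rz": 0},
  ],
)

```text
time_s: 13.62
eef_pos: [0.5847, 0.0725, 0.0283]
tool_rot: [[0.06, -0.001, 0.998], [-0.998, 0.001, 0.06], [-0.001, -1.0, -0.0]]
force: [0.7, -1.1, 0.7]
gripper_width: 0.0528
```

Run:
```python
from h import *
print(bot.state()['eef_pos'],bay(bot.state()['eef_pos']))
W=calibration('wrist');cv2.imwrite('pics/wrist7.png',snapshot('wrist')[:,:,::-1])
rep(W,[(172,32),(341,32),(328,219),(186,219)])
```

```text
[0.58468979 0.07254055 0.02830407] [ 0.00710579 -0.0008045 ]
bay corners [[125.5, 42.8], [125.8, -43.2], [23.6, -43.9], [23.2, 42.6]] c [74.5 -0.4] len [ 86.  102.2  86.5 102.3] ang [-1.568e+00 -3.134e+00  1.574e+00  2.000e-03] world [0.5804 0.1398]
```

View pics/wrist7.png

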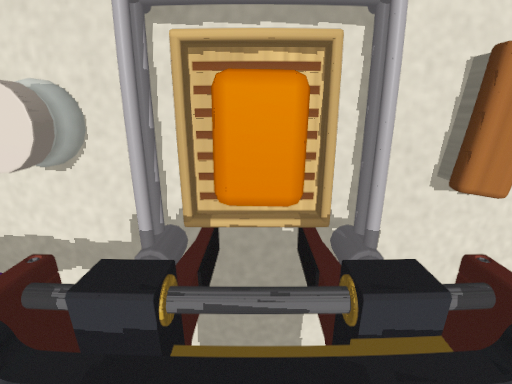

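The dish is in the bay at x of about 73 mm. I'll push 6 mm more to reach mid-range, then back off and raise.

Call:
arm_command(
  targets=[
    {"x": -0.004,"y": 0,"z": 0,"rx": 0,"ry": 0,"rz": 0},
    {"x": -0.003,"y": 0,"z": 0,"rx": 0,"ry": 0,"rz": 0},
    {"x": 0,"y": 0,"z": 0,"rx": 0,"ry": 0,"rz": 0},
    {"x": 0.02,"y": 0,"z": 0,"rx": 0,"ry": 0,"rz": 0},
    {"x": 0.03,"y": 0,"z": 0,"rx": 0,"ry": 0,"rz": 0},
    {"x": 0.03,"y": 0,"z": 0,"rx": 0,"ry": 0,"rz": 0},
    {"x": 0.02,"y": -0.03,"z": 0,"rx": 0,"ry": 0,"rz": 0},
    {"x": 0,"y": -0.05,"z": 0,"rx": 0,"ry": 0,"rz": 0},
  ],
)

```text
time_s: 14.68
eef_pos: [0.589, -0.0236, 0.107]
tool_rot: [[0.057, -0.005, 0.998], [-0.998, 0.0, 0.057], [-0.001, -1.0, -0.005]]
force: [1.0, -0.0, 0.6]
gripper_width: 0.0528
```

Call:
arm_command(
  targets=[
    {"x": 0.02,"y": -0.05,"z": 0,"rx": 0,"ry": 0,"rz": 0},
    {"x": 0.02,"y": -0.05,"z": 0,"rx": 0,"ry": 0,"rz": 0},
    {"x": 0,"y": 0,"z": 0,"rx": 0,"ry": 0,"rz": 0},
    {"x": 0,"y": 0,"z": 0,"rx": 0,"ry": 0,"rz": 0},
  ],
)

```text
time_s: 15.18
eef_pos: [0.5926, -0.0616, 0.2078]
tool_rot: [[0.059, -0.001, 0.998], [-0.998, 0.0, 0.059], [-0.001, -1.0, -0.001]]
force: [0.0, 0.4, -1.1]
gripper_width: 0.0526
```

Run:
```python
from h import *
print(bot.state()['eef_pos'])
for n in ['side','wrist','scene']: cv2.imwrite(f'pics/{n}8.png',snapshot(n)[:,:,::-1])
a=cv2.imread('pics/side8.png');w=cv2.imread('pics/wrist8.png')
cv2.imwrite('pics/m8.png',np.hstack([cv2.resize(a[135:235,240:340],(400,400),interpolation=cv2.INTER_CUBIC),cv2.resize(w[0:200,156:356],(400,400))]))
```

```text
[ 0.59261587 -0.06160767  0.20782398]
```

View pics/m8.png

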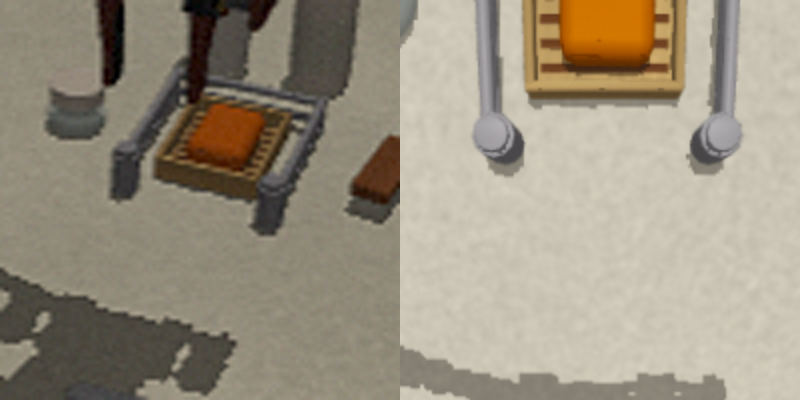

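View pics/scene8.png

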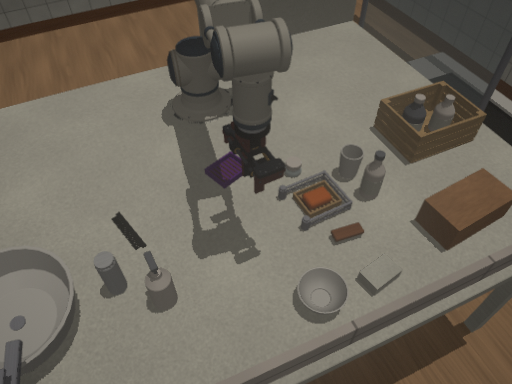

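Run:
```python
from h import *
W=calibration('wrist')
for p in [(218.5,45.5),(298,45.5)]: print('near top corner',(bay(onz(W,p,.022))*1e3).round(1))
for p in [(202.5,66),(316,66.5)]: print('post',(bay(onz(W,p,.044))*1e3).round(1))
D=calibration('side'); si=lambda u,v:((u+.5)/4+240-.5,(v+.5)/4+135-.5)
for p in [(157,163),(205,98),(293,110)]: print('side',(bay(onz(D,si(*p),.022))*1e3).round(1))
a=cv2.imread('pics/scene0.png').astype(int);b=cv2.imread('pics/scene8.png').astype(int)
for n,(x0,x1,y0,y1) in dict(can=(95,125,250,295),lotion=(140,178,250,308),comb=(110,148,208,252),nb=(328,366,220,243),tum=(338,364,145,182),sham=(360,386,150,200)).items(): print(n,np.abs(a-b)[y0:y1,x0:x1].mean().round(1))
```

```text
near top corner [24.3 44.4]
near top corner [ 24.5 -44.6]
post [-0.5 59. ]
post [ -0.6 -61.6]
side [17.5 40.6]
side [128.3  34.4]
side [139.  -42.5]
can 5.3
lotion 5.7
comb 5.9
nb 4.6
tum 4.5
sham 5.0
```

```bash
python3 -c "
from station import bot
print(bot.close_job(), bot.state()['time_s'])"
```

```text
the job is handed in; nothing more can be done
the job is handed in; nothing more can be done
```

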